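# Clamp a core sample under the bar magnifier

## Task

Lay the square stone core in the near end of the guide, slide it under the magnifier until it meets the end stop, then pump the clamp's trigger until the jaw's sprung pad presses the core against the anvil with the pad pushed in about half way, never bottomed. Move the jaw only with the trigger, do not knock the magnifier, and leave everything else on the table where it is. Finish while holding: keep the trigger squeezed, with the hand off the core.

Things in the scene. Friction and masses are not known exactly. Their poses are not given: they have to be found in the camera images.
- core: Core sample: a sawn square bar of grey stone, 100 mm long (its x), 40 wide (y), 36 tall (z), edges rounded 3, 0.26 to 0.42 kg, lying loose on the table on the robot's right (-y). Origin: centre of its underside. Either end may go first.
- fixture: The clamping fixture on its plywood board (top at z = 10 mm), fixed. Origin: on the table, under the clamp's mouth. Its +x: the way the core slides in (away from the robot); +y: from anvil through moving jaw to trigger and handle. All (x, y, z) offsets in these descriptions are mm in this frame, z above the table.
- guide_entry (a point): Floor of the guide at (-105, 0, 10): a good place for the core's centre when it is laid in, short of the magnifier. The guide runs along x between two aluminium rails, inner faces at y = +-23.5, 10 thick, tops at z = 20, from x = -170 to -12; it is open above and at its near end.
- guide_end (a point): Middle of the near face of the end stop, at (35, 0, 23); the stop stands across the guide, top at z = 36. A core seated against it has its origin at x = -15, y between -3.5 and 3.5, z = 10.
- magnifier: A bar magnifier fixed like a low bridge across the guide: frame and lens span x = -45 to -15, y = -49 to 49, underside z = 56, top z = 66, posts at y = +-46. The core (top at z = 46 in the guide) passes under it. Fragile: 15 N on it is too much. Origin at (-30, 0, 10).
- anvil: The fixed jaw of the clamp: a steel block whose face, at y = -23.5, is flush with the -y rail; it spans x = -12 to 35, top at z = 46. The moving jaw presses the core against it. Origin at (11.5, -33.5, 10).
- jaw_head: The moving jaw, a dark steel block 44 x 14 x 40 on the end of a toothed rod; front face at y = 83.5 - (joint jaw in mm), z = 14 to 54. Moved only by pumping the trigger; the hand must not push it. Origin: on the front face, at x = 0, at table height.
- pad_face: The rubber pad in front of the moving jaw, 40 x 8 x 34, on two sprung pins with 14 mm of open gap behind it. Pad free and joint jaw = 0: its pressing face is at y = 61.5. Origin 6 mm behind the pressing face, at table height.
- jaw (a joint): How far the moving jaw has advanced towards the anvil (m), 0 to 0.066; starts at 0 to 0.026. It stays where it is left (friction 8 N; creeps under 1 mm). The pad meets a core that lies against the anvil at about 0.045; a core off the anvil is met up to 7 mm earlier and is pushed over to the anvil.
- pad (a joint): How far the sprung pad is pushed back into the moving jaw (m): 0 free, 0.014 fully bottomed. Its force is 1.2 N + 0.6 N per mm. Half of its travel is 0.007.
- trigger (a joint): Trigger angle (rad): 0 released (spring return), 0.38 fully squeezed. Pivot pin along x at (0, 135, 78). Squeezing moves the blade's top in +y towards the handle; a pawl below pushes the toothed rod, about 36 mm of jaw per rad once a tooth is caught. Teeth 6 mm apart: a full stroke after a full release gives about 12 mm (the first may give less). Needs 2 to 20 N at the grip.
- trigger_blade: The trigger: a black blade, 18 wide (x), 10 thick (y), reaching up to 72 above its pin (about z = 150). Origin on the pin.
- trigger_grip (a point): Where to press the trigger: the middle of the blade's face towards the jaw (the -y face), 50 above the pin; moves with the trigger. Released it is at about (0, 121, 126), fully squeezed at about (0, 140, 128).
- handle_grip (a point): Middle of the outer (+y) face of the fixed handle, at (0, 174, 127). The handle is an upright black grip, 22 wide (x), y = 156 to 174, top z = 152. Fingers from above can straddle trigger and handle along y (53 mm over both released, 34 squeezed), or push the blade in +y with shut fingers.
- blower: Bystander, not to be disturbed: the grey rubber air-blower bulb with a slim nozzle, standing, 66 wide, 150 tall (mm). Origin: centre of its underside.
- torch: Bystander, not to be disturbed: a black hand torch lying down, 135 long, 36 thick (mm). Origin: centre of its underside.
- tape_measure: Bystander, not to be disturbed: a tape measure standing on edge, 70 x 40 x 58 (mm). Origin: centre of its underside.
- tablet: Bystander, not to be disturbed: a flat tablet in a black case, 120 x 180 x 12 (mm). Origin: centre of its underside.
- round_core: Bystander, not to be disturbed: a ROUND stone core standing on end, 48 in diameter, 60 tall (not the sample to clamp) (mm). Origin: centre of its underside.
- marker: Bystander, not to be disturbed: a marker pen lying down, 135 long (mm). Origin: centre of its underside.
- visor: Bystander, not to be disturbed: a headband magnifier, about 170 x 160 x 55 (mm). Origin: centre of its underside.
Mind the look-alikes: they are no part of the job. Leave any turquoise look-alike of the core alone.

How it is judged:
On the way, in this order (a step that is already met when the one before it is completed fails the run):
1. the core lies flat in the guide, short of the clamp (x of core in the frame of fixture between -0.16 and -0.05 m and y of core in the frame of fixture between -0.008 and 0.008 m and z of core in the frame of fixture between 0.006 and 0.014 m and angle between the x axis of core and the x axis of fixture, either way round below 0.12 rad), for 0.1 s.
2. the core has been slid under the magnifier up to the end stop (within 6 mm), not yet clamped (x of core in the frame of fixture between -0.021 and -0.01 m and y of core in the frame of fixture between -0.008 and 0.008 m and z of core in the frame of fixture between 0.006 and 0.014 m and angle between the x axis of core and the x axis of fixture, either way round below 0.12 rad and value of joint pad below 0.002 m), for 0.2 s.
3. the trigger has been squeezed and the pad presses the core against the anvil (value of joint pad above 0.0035 m and contact force between anvil and core above 1.5 N and value of joint trigger above 0.04 rad), for 0.2 s.
At the end, for the whole second after the job is handed in: The core lies flat and straight in the guide within 6 mm of the end stop, pressed between pad and anvil (over 1.5 N on the anvil, over 2 N from the pad), the pad pushed in by 3.5 to 11 mm of its 14, the fingers still holding the trigger squeezed (over 0.04 rad, over 1.5 N) and not touching the core (all of step 3 and x of core in the frame of fixture between -0.021 and -0.01 m and y of core in the frame of fixture between -0.008 and 0.008 m and z of core in the frame of fixture between 0.006 and 0.014 m and angle between the x axis of core and the x axis of fixture, either way round below 0.08 rad and value of joint pad below 0.011 m and contact force between pad_face and core above 2 N and contact force between the fingers and trigger_blade above 1.5 N and contact force between the fingers and core below 0.5 N and linear speed of core below 0.02 m/s); the arm keeps its last pose, push and grip.
It fails at once if the pad is bottomed (pushed in over 13 mm): the core is being crushed (value of joint pad above 0.013 m).
It fails at once if the moving jaw is pushed by hand (contact force between any of the fingers, the arm and jaw_head above 2 N or contact force between any of the fingers, the arm and pad_face above 2 N).
It fails at once if the magnifier is knocked with over 15 N (contact force between anything else and magnifier above 15 N).
It fails at once if a bystander is moved by more than 30 mm (distance of any of blower, torch, tape_measure, tablet, round_core, marker, visor from where it was at the start of the episode above 0.03 m).
It also fails if it takes over 72 s, if anything falls off the work surface, if the arm or the gripper's body presses on something with over 40 N, if the wrist force passes 120 N, or if a joint passes its speed limit or range.

## Robot

A 7-joint arm with a two-finger parallel gripper is mounted at the origin on the work surface. World frame = base frame: x ahead of the robot, y to its left, z up, the work surface at z = 0. Lengths are in m, angles in rad, forces in N, time in s.
With the tool pointing down it reaches from about 0.425 to 0.975 m from the base axis. Payload 16.7 kg.
Tool frame: the origin (TCP) lies between the finger pads; the fingertips stand ctrl.tips_ahead ahead of it and the grasp point (between the pads) lies 2 mm behind it (ctrl.tips_ahead is the distance from the TCP to the fingertips, in m); z points along the fingers, y is the line along which they close (so a half turn about z gives the same grasp; the last joint's range is limited). The gripper opens to 85 mm and grips with 20 to 120 N. Pads are 22 mm wide; open, the fingers measure 114 mm over their backs; the gripper's body (76 mm by 85 mm) begins 54 mm behind the grasp point. The pads swing forward as they close: fully open they stand 13 mm farther back than shut.
Start: joints at [-1.276, 0.426, 0.074, 1.606, -0.034, 1.111, -0.067], TCP at [0.29, 0.61, 0.248] pointing down, gripper open.
Joint ranges: [-2.85, 2.85], [-0.5, 2.14], [-1.23, 1.37], [0.21, 2.46], [-1.02, 4.16], [0.16, 2.05], [-2.73, 2.73]. Speed limits (rad/s): [1.89, 1.89, 2.39, 2.39, 3.01, 3.01, 3.01].

## Interface

Orientations are given as a unit quaternion [w, x, y, z].
In Python, from cell import ctrl gives the robot as it stands.
- The arm moves only by the tool carry_out, never from a script. Its argument "series" is a list of rows, each an object with "xyz": the shift along the world's x, y, z in mm, a list of three; "turn": the turn, a rotation vector about the world's x, y, z in degrees, a list of three; "gripper": the opening, from -1 (shut) to 1 (fully open). In form: [{"xyz": [dx, dy, dz], "turn": [wx, wy, wz], "gripper": gripper}, ...]. A call has 1 to 20 rows; each row is the pose to reach, as a shift and turn from the pose commanded when the call began; what a row does not reach only later rows make up. A row lasts 1/8 s, in which the tool goes at most 62.5 mm and 10.7 degrees, less where a joint would pass 70% of its speed; a pose out of reach is approached as far as the arm can. A call with a gripper value outside its range is refused whole. The fingers move at their own pace and stop on an object; the grip force is fixed at half the most. Time passes only in rows, so rows that repeat a pose let the fingers close. It gives the time, the measured TCP pose, the force, the opening and the grip force at its end, in the units of the state.
- ctrl.state(): the state, without advancing time (a new reading comes with each control period).
- ctrl.read_camera(name): name is "scene" or "side" or "wrist"; returns the picture (420x560x3 uint8, red, green, blue); there is no depth.
- ctrl.camera_params(name): a dict with "fx", "fy", "cx", "cy" (pixels), "dist" ([k1, k2, p1, p2, k3] as OpenCV has them; the pictures are not rectified), "R" (3x3) and "t" (3): a world point X has camera coordinates R X + t; the wrist camera has in their place "mount" (4x4, takes a point from camera to tool coordinates, whose origin is the TCP and whose axes are the flange's). Camera axes: x right, y down, z forward; pixel columns grow to the right and rows downward; lengths in m; the calibration is good to about 2 mm. A picture is of the moment at which its call begins: read the wrist's pose just before it. camera_params takes no time and is no camera call.
- ctrl.close_job(): hands the job in; it is judged then, once.
Trained networks look in the newest picture that a camera, given by its name, has taken for a name from the list of things; names that differ only in an ending like _2 or _b are one class to them, and where a whole thing is asked for, a point or a joint stands for the part that bears it (a point fixed in the world has none). Each returns a list of dicts, best first, with "p" (0 to 1); they miss things now and then, are a little off and sometimes report something else, mostly with a low value. They report only what shows in the picture. A call takes as long as a camera call. They do not tell look-alikes from the thing itself.
- ctrl.cut_out(camera, target): "mask" (420x560 bool, what is visible of it) and "rect" ([left, top, right, bottom] in pixels, round what is visible of it).
The state is a dict: "clock": time; "qpos": joint angles; "joint_velocities": joint speeds; "joint_torque": joint torques, N m; "tcp_pos": TCP position; "orientation": TCP orientation; "ft_force": force on the tool from outside, world axes, zero at the start; "wrist_torque": the same for the moment, N m; "grip_width": finger opening in m; "finger_force": force on a finger pad.
Only numpy, scipy, OpenCV 4.12 (cv2) and the standard library are available. Lean on these libraries where they do the work, as an engineer would, in place of code of your own. Each camera call takes 0.05 s, during which the arm holds its last target. There are 200 camera calls.

## Working session

There is one attempt and no reset: what is moved stays moved. The work goes in short steps, Python scripts to look and compute and a tool call to move; the robot and the scene stay as the last step left them, time stands still between calls to the robot, and variables do not carry over. Pictures are saved under pics/ and viewed, at most 11 in all, crops included, and the job is handed in when it is done.

Besides the shell and the picture viewer there is one more tool, called after "Emit:" as a command line: name --argument value ..., lists and objects as JSON in quotes. carry_out: Moves the arm, as the interface text tells. Its arguments: {"type":"object","properties":{"series":{"type":"array","items":{"type":"object","properties":{"xyz":{"type":"array","items":{"type":"number"}},"turn":{"type":"array","items":{"type":"number"}},"gripper":{"type":"number"}}}}},"required":["series"]}

```bash
ls; mkdir -p pics
python3 - <<'E'
from cell import ctrl
import cv2,numpy as np
s=ctrl.state();print(s['clock'],s['tcp_pos'],s['orientation'],s['grip_width'],ctrl.tips_ahead)
for c in('scene','side'):
    im=ctrl.read_camera(c);cv2.imwrite(f'pics/{c}0.png',im[:,:,::-1])
    p=ctrl.camera_params(c);print(c,p)
    for t in('core','fixture','magnifier','anvil','jaw_head','trigger_blade','pad_face','handle_grip'):
        print(t,[(round(d['p'],2),d['rect']) for d in ctrl.cut_out(c,t)[:3]])
print(ctrl.camera_params('wrist'))
E
```

```text
pics
0.0 [0.28966043 0.60928545 0.2476176 ] [-1.13448644e-04  2.20090602e-01  9.75479236e-01 -6.11497751e-04] 0.08534401964513717 0.017
scene {'fx': 419.2133074454631, 'fy': 419.2133074454631, 'cx': 278.9377203575424, 'cy': 216.41140968201228, 'dist': array([-0.04778602,  0.        ,  0.        ,  0.        ,  0.        ]), 'R': array([[-0.44985426,  0.89306711, -0.00789188],
       [ 0.70475044,  0.34954008, -0.6173723 ],
       [-0.54859636, -0.28328936, -0.78663153]]), 't': array([ 0.27276886, -0.33016358,  1.56621495])}
core [(0.77, [221.1, 205.7, 258.0, 224.9]), (0.77, [254.1, 172.2, 272.9, 202.2]), (0.58, [196.9, 183.2, 216.3, 212.7])]
fixture [(0.61, [260.6, 205.1, 364.7, 307.9])]
magnifier []
anvil [(0.74, [318.4, 240.5, 329.7, 261.8]), (0.48, [262.9, 230.7, 279.6, 252.7])]
jaw_head [(0.6, [294.2, 249.5, 310.3, 273.4])]
trigger_blade [(0.57, [323.8, 241.6, 329.7, 259.5]), (0.45, [364.0, 184.9, 378.0, 219.5]), (0.44, [401.2, 214.9, 424.5, 251.2])]
pad_face [(0.23, [419.5, 261.0, 484.3, 326.2])]
handle_grip [(0.83, [261.5, 208.1, 365.7, 309.7]), (0.49, [322.1, 246.3, 332.9, 262
[... 773 characters left out ...]
[(0.5, [267.3, 223.2, 276.8, 245.7])]
jaw_head []
trigger_blade [(0.49, [268.3, 234.6, 270.5, 246.8])]
pad_face []
handle_grip [(0.59, [249.6, 220.6, 313.0, 294.5])]
{'fx': 298.3317519364457, 'fy': 298.3317519364457, 'cx': 280.7244044080082, 'cy': 213.12052731505517, 'dist': array([-0.04749903,  0.        ,  0.        ,  0.        ,  0.        ]), 'mount': array([[ 6.94250131e-04, -9.46695429e-01, -3.22129296e-01,
         8.42079438e-02],
       [ 9.99999759e-01,  6.61116613e-04,  2.12256040e-04,
         2.95483379e-04],
       [ 1.20232063e-05, -3.22129366e-01,  9.46695659e-01,
        -1.26217486e-01],
       [ 0.00000000e+00,  0.00000000e+00,  0.00000000e+00,
         1.00000000e+00]])}
```

Run:
```python
import cv2
a=cv2.imread('pics/scene0.png')[140:365,180:480]
cv2.imwrite('pics/a.png',cv2.resize(a,None,fx=2.66,fy=2.66,interpolation=cv2.INTER_CUBIC))
a=cv2.imread('pics/side0.png')[130:355,150:450]
cv2.imwrite('pics/b.png',cv2.resize(a,None,fx=2.66,fy=2.66,interpolation=cv2.INTER_CUBIC))
```

```text
(no output)
```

View pics/a.png

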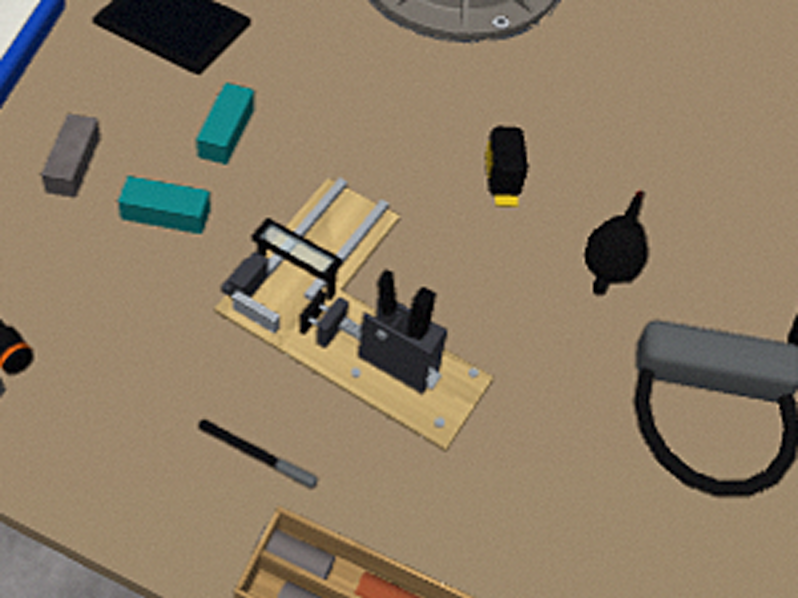

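View pics/b.png

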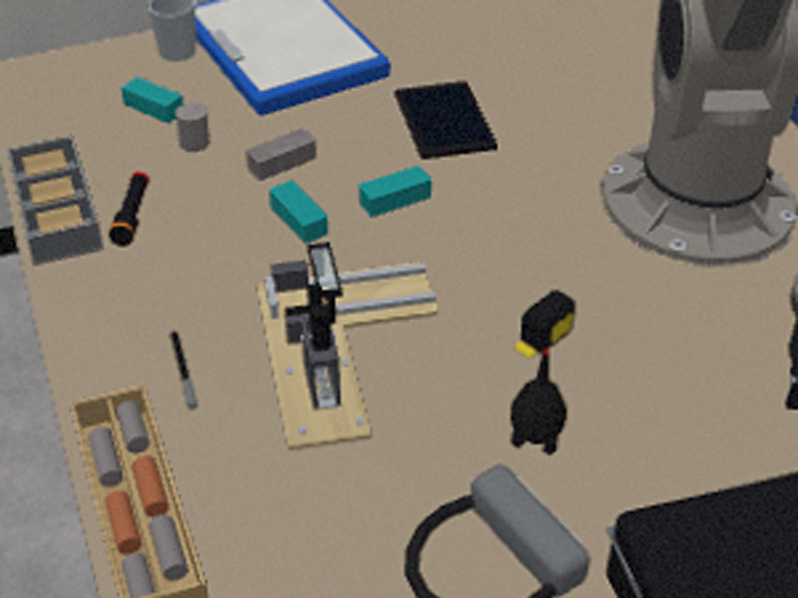

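The scene crop shows the grey core at (70,155), two turquoise look-alikes at (226,122) and (164,204), the rail near ends at (340,181) and (384,204), and the handle top at (424,291). The side crop shows the grey core at (281,154), the magnifier at (323,265) and the fixture board running down to (330,440).

```bash
cat > h.py <<'E'
from cell import ctrl
import cv2,numpy as np
from scipy.optimize import least_squares
from scipy.spatial.transform import Rotation as Ro
def cam(c,s=None):
    p=ctrl.camera_params(c);K=np.array([[p['fx'],0,p['cx']],[0,p['fy'],p['cy']],[0,0,1]])
    if 'mount' in p:
        T=np.eye(4);q=s['orientation'];T[:3,:3]=Ro.from_quat([q[1],q[2],q[3],q[0]]).as_matrix();T[:3,3]=s['tcp_pos']
        M=np.linalg.inv(T@p['mount']);return K,p['dist'],M[:3,:3],M[:3,3]
    return K,p['dist'],np.array(p['R']),np.array(p['t'])
def proj(C,X):
    return cv2.projectPoints(np.float64(X).reshape(-1,1,3),cv2.Rodrigues(C[2])[0],C[3],C[0],C[1])[0][:,0]
def ray(C,uv,z):
    u=cv2.undistortPoints(np.float64([[uv]]),C[0],C[1])[0,0];d=C[2].T@np.r_[u,1];o=-C[2].T@C[3]
    return o+d*(z-o[2])/d[2]
def place(P,v):  # v=x,y,yaw ; P mm local
    c,s=np.cos(v[2]),np.sin(v[2]);P=np.atleast_2d(P)/1000.
    return np.c_[v[0]+c*P[:,0]-s*P[:,1],v[1]+s*P[:,0]+c*P[:,1],P[:,2]]
def fit(obs,v0): # obs list of (cam, local pts, pixels)
    f=lambda v:np.concatenate([(proj(C,place(P,v))-px).ravel() for C,P,px in obs])
    r=least_squares(f,v0,loss='soft_l1');return r.x,f(r.x).reshape(-1,2)
BOX=[(x,y,z) for x in(-49,49) for y in(-19,19) for z in(1,35)]
def fitbox(obs,v0): # obs list of (cam,mask) silhouettes
    def f(v):
        o=[]
        for C,m in obs:
            h=cv2.convexHull(proj(C,place(BOX,v)).astype(np.float32))
            ct=max(cv2.findContours(m.astype(np.uint8),0,1)[0],key=cv2.contourArea)[:,0]
            o+=[cv2.pointPolygonTest(h,(float(a),float(b)),True)-.4 for a,b in ct]
            hp=cv2.convexHull(ct);o+=[.5*cv2.pointPolygonTest(hp,(float(a),float(b)),True) for a,b in h[:,0]]
        return np.array(o)
    r=least_squares(f,v0,loss='soft_l1',diff_step=1e-3,x_scale=[.01,.01,.1]);return r.x,np.sqrt(np.mean(r.fun**2))
E
python3 - <<'E'
from h import *
S=cam('scene');D=cam('side')
sc=lambda a:np.array(a)/2.66+[180,140]
sd=lambda a:np.array(a)/2.66+[150,130]
P1=[(-170,-28.5,20),(-170,28.5,20),(0,165,152),(-45,-46,66),(-45,46,66)]
q1=sc([(340,181),(384,204),(424,291),(262,222),(340,265)])
P2=[(-170,-28.5,20),(-170,28.5,20),(-45,-46,66)]
q2=sd([(425,266),(434,300),(331,244)])
v,r=fit([(S,P1,q1),(D,P2,q2)],[.6,-.05,0]);print(v,r.round(1))
print('side ray core');obs=[]
for c,C,u in(('scene',S,(206,198)),('side',D,(256,189))):
    print(ray(C,u,.018))
    for d in ctrl.cut_out(c,'core'):
        if d['mask'][u[1],u[0]]: obs.append((C,d['mask']));print(c,d['rect'],d['p']);break
b=ray(S,(206,198),.018)
for y in(0,.5,1,1.5,2,2.5): print(fitbox(obs,[b[0],b[1],y]))
E
```

```text
[ 0.6109959   0.02222933 -0.14788341] [[ 0.8 -0.2]
 [-0.1 -0.6]
 [ 0.1  2.5]
 [ 2.4 -0.9]
 [-0.2 -2.2]
 [-0.9  0.2]
 [-0.6 -1.9]
 [-1.5  0.2]]
side ray core
[ 0.54530736 -0.29114985  0.018     ]
scene [196.9, 183.2, 216.3, 212.7] 0.58
[ 0.54366039 -0.28297834  0.018     ]
side [246.1, 181.4, 266.3, 197.3] 0.61
(array([ 0.54265612, -0.28970842,  0.        ]), np.float64(1.407001687801731))
(array([ 0.54275902, -0.28929417,  0.25970037]), np.float64(0.47822011078769316))
(array([ 0.54278003, -0.28929309,  0.25996171]), np.float64(0.47822909960438026))
(array([ 0.54277209, -0.28929505,  3.40149246]), np.float64(0.4782205581304771))
(array([ 0.54274556, -0.2893126 ,  3.40174849]), np.float64(0.4781975960523931))
(array([ 0.54278065, -0.28929301,  3.40150102]), np.float64(0.4782318117728431))
```

Emit:
carry_out --series '[{"xyz": [50,-50,25],"turn": [0,0,6],"gripper": 1},{"xyz": [90,-100,50],"turn": [0,0,12],"gripper": 1},{"xyz": [125,-160,52],"turn": [0,0,18],"gripper": 1},{"xyz": [150,-220,52],"turn": [0,0,25],"gripper": 1},{"xyz": [170,-280,52],"turn": [0,0,25],"gripper": 1},{"xyz": [190,-340,52],"turn": [0,0,25],"gripper": 1},{"xyz": [205,-400,52],"turn": [0,0,25],"gripper": 1},{"xyz": [220,-460,52],"turn": [0,0,25],"gripper": 1},{"xyz": [230,-520,52],"turn": [0,0,25],"gripper": 1},{"xyz": [240,-580,52],"turn": [0,0,25],"gripper": 1},{"xyz": [250,-640,52],"turn": [0,0,25],"gripper": 1},{"xyz": [250,-690,52],"turn": [0,0,25],"gripper": 1},{"xyz": [250,-690,52],"turn": [0,0,25],"gripper": 1},{"xyz": [250,-690,52],"turn": [0,0,25],"gripper": 1}]'

```text
clock: 2.75
tcp_pos: [0.5398, -0.0807, 0.3003]
orientation: [0.0, 0.004, 1.0, 0.0]
ft_force: [-0.3, 1.5, -0.5]
grip_width: 0.0855
finger_force: 0.0
```

Run:
```python
from h import *
s=ctrl.state();print(s['clock'],s['tcp_pos'],s['orientation'],s['ft_force'])
im=ctrl.read_camera('wrist');cv2.imwrite('pics/w1.png',im[:,:,::-1])
np.savez('w1.npz',tcp_pos=s['tcp_pos'],orientation=s['orientation'])
W=cam('wrist',s)
print(proj(W,[[.543,-.289,.018]]))
v=[.611,.022,-.148]
print(proj(W,place([(-170,-28.5,20),(-170,28.5,20),(0,165,152),(-45,-46,66),(-45,46,66)],v)).round())
for d in ctrl.cut_out('wrist','core'):
    x,m=fitbox([(W,d['mask'])],[.543,-.289,.26]);print(d['p'],d['rect'],x,m)
m=cv2.resize(im[:,:,::-1],(784,588),interpolation=cv2.INTER_CUBIC);cv2.imwrite('pics/w1b.png',m)
```

```text
2.75 [ 0.53977927 -0.08067038  0.30031443] [7.21694088e-06 4.35461110e-03 9.99990517e-01 5.91122218e-05] [-0.29312459  1.49843741 -0.52088855]
[[132.41219865 179.45419337]]
[[357.  98.]
 [400. 105.]
 [522. 285.]
 [331. 199.]
 [401. 208.]]
0.95 [0.0, 244.8, 49.3, 301.5] [ 0.69315568 -0.50341115  2.22160538] 2.4084036782779794
0.87 [201.1, 28.8, 245.9, 120.8] [ 0.41391362 -0.15043242  0.12922462] 0.5643979873051733
0.67 [189.5, 167.2, 267.2, 213.1] [ 0.55914349 -0.15400851  1.79908412] 0.48139731906518596
0.61 [97.6, 141.8, 160.4, 219.5] [ 0.54185436 -0.29329271  0.2429271 ] 0.5625318620816552
```

View pics/w1b.png

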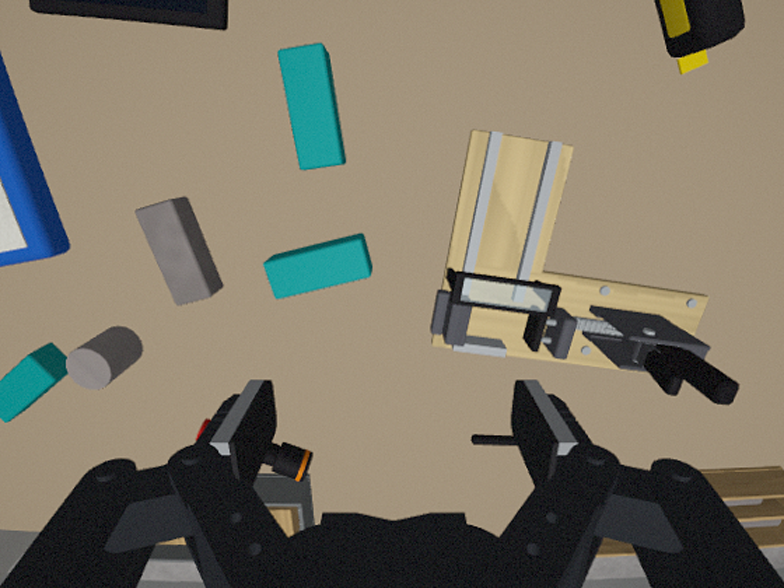

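The wrist view (1.4x) shows the grey core at (180,250), the rail near ends at (496,134) and (556,143), the magnifier's near corners at (453,270) and (561,284), and the handle top at (728,390). I'll fit the fixture pose with these and check the overlay in a zoom.

Run:
```python
from h import *
s=dict(np.load('w1.npz'));W=cam('wrist',s);S=cam('scene');D=cam('side')
sc=lambda a:np.array(a)/2.66+[180,140]
sd=lambda a:np.array(a)/2.66+[150,130]
P1=[(-170,-28.5,20),(-170,28.5,20),(0,165,152),(-45,-49,66),(-45,49,66)]
q1=sc([(340,181),(384,204),(424,291),(260,222),(342,267)])
P2=[(-170,-28.5,20),(-170,28.5,20),(-45,-49,66)]
q2=sd([(425,266),(434,300),(331,244)])
PW=[(-170,-28.5,20),(-170,28.5,20),(-45,-49,66),(-45,49,66)]
qw=np.array([(496,134),(556,143),(451,270),(561,284)])/1.4
for n,o in(('W',[(W,PW,qw)]),('S',[(S,P1,q1)]),('D',[(D,P2,q2)]),('all',[(W,PW,qw),(S,P1,q1),(D,P2,q2)])):
    v,r=fit(o,[.6,0,-.1]);print(n,v.round(4),r.round(1).tolist())
v,r=fit([(W,PW,qw)],[.6,0,-.1])
im=cv2.imread('pics/w1.png');k=3.9;x0,y0=305,85
z=cv2.resize(im[y0:y0+150,x0:x0+205],None,fx=k,fy=k,interpolation=cv2.INTER_CUBIC)
def line(P,c):
    q=(proj(W,place(P,v))-[x0-.5,y0-.5])*k
    cv2.polylines(z,[np.int32(q)],False,c,1)
for y in(-33.5,-23.5,23.5,33.5): line([(-170,y,20),(-12,y,20)],(0,0,255))
line([(-45,-49,66),(-45,49,66),(-15,49,66),(-15,-49,66),(-45,-49,66)],(255,0,0))
line([(35,-23,36),(35,23,36)],(0,160,0));line([(-12,-23.5,46),(35,-23.5,46)],(0,160,0))
line([(-11,156,152),(11,156,152),(11,174,152),(-11,174,152),(-11,156,152)],(255,0,255))
line([(-9,121,126),(9,121,126)],(0,255,255))
cv2.imwrite('pics/ov.png',z)
```

```text
W [ 0.6057  0.0153 -0.165 ] [[0.0, -2.2], [-0.1, -0.8], [2.0, 0.8], [-1.5, 2.6]]
S [ 0.6145  0.0228 -0.1346] [[-0.2, 0.4], [-0.9, -0.2], [0.3, 3.0], [1.6, -0.4], [-0.4, -1.7]]
D [ 0.6089  0.023  -0.1802] [[0.3, 1.2], [0.2, -0.8], [-0.5, -0.2]]
all [ 0.6071  0.0182 -0.1498] [[0.1, -1.0], [0.1, -0.3], [3.6, 2.4], [0.2, 3.0], [0.2, -1.5], [-0.7, -1.9], [-0.8, 0.8], [1.7, -2.8], [-0.8, -4.0], [-0.3, -0.7], [0.0, -2.8], [-0.9, -1.3]]
```

View pics/ov.png

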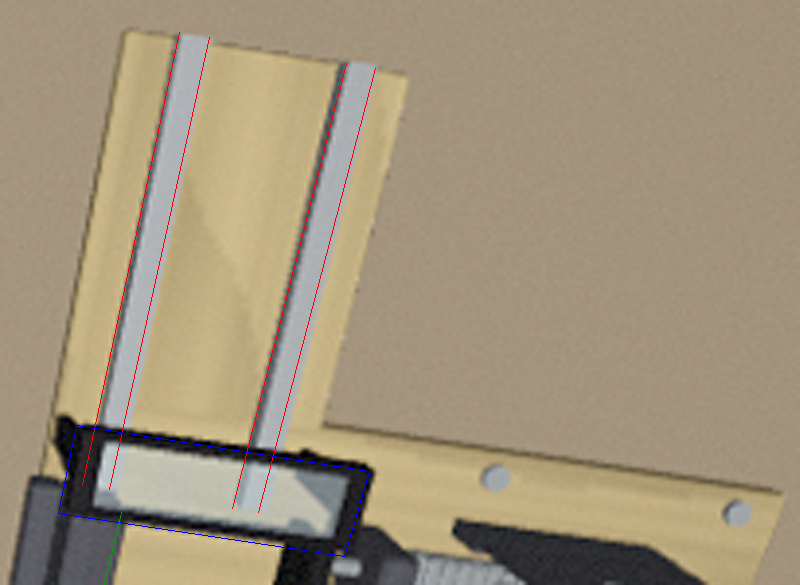

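The overlay shows the fit matching the rail near ends (195,36 and 361,66), but its yaw is slightly large, since the far rail ends drift about 8 zoomed px. I'll refit on the rail tops, segmented by colour.

```bash
cat > rails.py <<'E'
from h import *
def rails(im,W,v0,xmax=-60,xmin=-170):
    hsv=cv2.cvtColor(im,cv2.COLOR_BGR2HSV);m=((hsv[...,1]<45)&(hsv[...,2]>120)).astype(np.uint8)
    out=[]
    for y in(-28.5,28.5):
        reg=np.zeros_like(m)
        q=proj(W,place([(xmin-15,y-14,20),(xmin-15,y+14,20),(xmax,y+14,20),(xmax,y-14,20)],v0))
        cv2.fillPoly(reg,[np.int32(q)],1);n,l,st,_=cv2.connectedComponentsWithStats(m*reg)
        k=1+np.argmax(st[1:,4]);p=np.argwhere(l==k)[:,::-1].astype(float)
        # back-project at z=.02
        X=np.array([ray(W,u,.02) for u in p])[:,:2];out.append(X)
    def f(v):
        c,s=np.cos(v[2]),np.sin(v[2]);r=[]
        for X,y in zip(out,(-28.5,28.5)):
            d=(X-v[:2])@np.array([[c,-s],[s,c]])*1000
            r.append((d[:,1]-y)/5);r.append(np.array([np.percentile(d[:,0],.5)-xmin-.5])*3)
        return np.concatenate(r)
    r=least_squares(f,v0);return r.x,[len(X) for X in out],out
E
python3 - <<'E'
from rails import *
s=dict(np.load('w1.npz'));W=cam('wrist',s)
v,n,out=rails(cv2.imread('pics/w1.png'),W,np.array([.607,.018,-.155]));print(v,n)
c,s_=np.cos(v[2]),np.sin(v[2])
for X in out:
    d=(X-v[:2])@np.array([[c,-s_],[s_,c]])*1000;print(d.min(0),d.max(0),d[:,1].mean())
S=cam('scene')
for C,n,k,o in((S,'scene',2.66,(180,140)),(cam('side'),'side',2.66,(150,130)),(W,'w',1.4,(0,0))):
    print(n,((proj(C,place([(-170,-28.5,20),(-170,28.5,20),(0,165,152),(-45,-49,66),(-45,49,66),(-45,-49,10)],v))-o)*k).round(0).tolist())
E
```

```text
[ 0.60555642  0.0182188  -0.15221972] [690, 674]
[-169.9005408   -35.03304922] [-58.69585899 -22.8089215 ] -28.499535520949735
[-170.27666113   22.81164848] [-58.36062686  34.1141939 ] 28.49952449478736
scene [[341.0, 176.0], [383.0, 198.0], [422.0, 292.0], [265.0, 213.0], [341.0, 256.0], [266.0, 244.0]]
side [[425.0, 264.0], [435.0, 293.0], [320.0, 307.0], [330.0, 240.0], [343.0, 290.0], [331.0, 272.0]]
w [[497.0, 131.0], [557.0, 141.0], [727.0, 394.0], [456.0, 272.0], [562.0, 287.0], [448.0, 257.0]]
```

Emit:
carry_out --series '[{"xyz": [1,-55,-30],"turn": [0,0,5],"gripper": 1},{"xyz": [2,-110,-60],"turn": [0,0,10],"gripper": 1},{"xyz": [2,-165,-90],"turn": [0,0,14.5],"gripper": 1},{"xyz": [2,-211,-130],"turn": [0,0,14.5],"gripper": 1},{"xyz": [2,-211,-180],"turn": [0,0,14.5],"gripper": 1},{"xyz": [2,-211,-220],"turn": [0,0,14.5],"gripper": 1},{"xyz": [2,-211,-250],"turn": [0,0,14.5],"gripper": 1},{"xyz": [2,-211,-270],"turn": [0,0,14.5],"gripper": 1},{"xyz": [2,-211,-270],"turn": [0,0,14.5],"gripper": 1},{"xyz": [2,-211,-270],"turn": [0,0,14.5],"gripper": -1},{"xyz": [2,-211,-270],"turn": [0,0,14.5],"gripper": -1},{"xyz": [2,-211,-270],"turn": [0,0,14.5],"gripper": -1},{"xyz": [2,-211,-270],"turn": [0,0,14.5],"gripper": -1},{"xyz": [2,-211,-270],"turn": [0,0,14.5],"gripper": -1},{"xyz": [2,-211,-270],"turn": [0,0,14.5],"gripper": -1}]'

```text
clock: 4.72
tcp_pos: [0.5425, -0.2918, 0.0316]
orientation: [0.001, -0.122, 0.992, -0.0]
ft_force: [-1.4, 0.8, 10.5]
grip_width: 0.0391
finger_force: 60.8
```

Emit:
carry_out --series '[{"xyz": [0,0,30],"turn": [0,0,0],"gripper": -1},{"xyz": [0,0,80],"turn": [0,0,0],"gripper": -1},{"xyz": [-5,50,100],"turn": [0,0,-4],"gripper": -1},{"xyz": [-11,100,110],"turn": [0,0,-8],"gripper": -1},{"xyz": [-18,155,110],"turn": [0,0,-12],"gripper": -1},{"xyz": [-25,210,110],"turn": [0,0,-17],"gripper": -1},{"xyz": [-32,265,110],"turn": [0,0,-21],"gripper": -1},{"xyz": [-38,310,100],"turn": [0,0,-22.7],"gripper": -1},{"xyz": [-40,326,80],"turn": [0,0,-22.7],"gripper": -1},{"xyz": [-40,326,50],"turn": [0,0,-22.7],"gripper": -1},{"xyz": [-40,326,35],"turn": [0,0,-22.7],"gripper": -1},{"xyz": [-40,326,35],"turn": [0,0,-22.7],"gripper": -1},{"xyz": [-40,326,35],"turn": [0,0,-22.7],"gripper": -1}]'

```text
clock: 6.35
tcp_pos: [0.5023, 0.0342, 0.0661]
orientation: [0.0, 0.076, 0.997, 0.0]
ft_force: [0.7, -0.0, -3.4]
grip_width: 0.0385
finger_force: 62.2
```

Run:
```python
from h import *
s=ctrl.state();print(s['clock'],s['tcp_pos'],s['orientation'],s['ft_force'],s['grip_width'])
v=[.60556,.01822,-.1522]
c,sn=np.cos(v[2]),np.sin(v[2]);d=(s['tcp_pos'][:2]-np.array(v[:2]))*1000
print('tcp in fixture',d@np.array([[c,-sn],[sn,c]]),'yaw',np.degrees(2*np.arctan2(s['orientation'][2],s['orientation'][1])-np.pi/2-v[2])-90)
W=cam('wrist',s);im=ctrl.read_camera('wrist')[:,:,::-1].copy();cv2.imwrite('pics/w2.png',im)
a=im[40:400,60:500];cv2.imwrite('pics/w2b.png',cv2.resize(a,None,fx=1.6,fy=1.6,interpolation=cv2.INTER_CUBIC))
```

```text
6.35 [0.50234662 0.03421773 0.06611365] [4.37635817e-04 7.56500199e-02 9.97134328e-01 1.20829330e-04] [ 0.70139375 -0.01043714 -3.43600111] 0.03854135995041437
tcp in fixture [-104.44568649    0.1643035 ] yaw 0.0432731242494242
```

View pics/w2b.png

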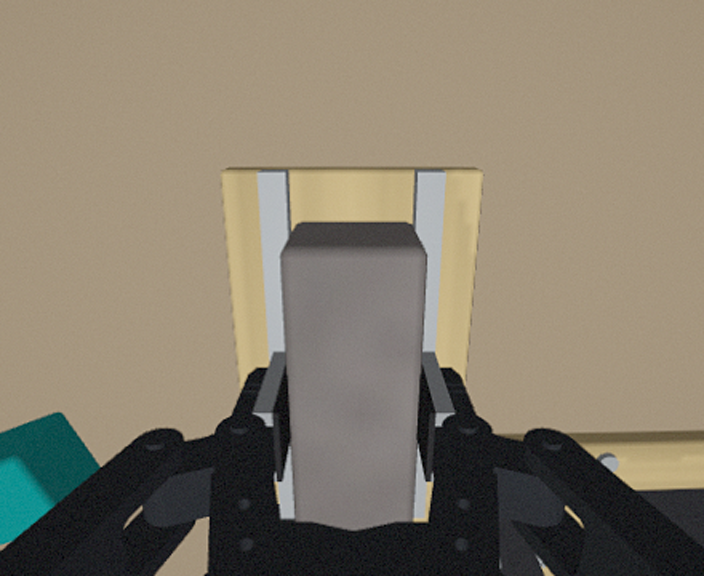

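The core hangs centred over the guide: its near lower edge spans (297–412, 222) against rail inner faces at 289 and 415, and it is straight. I'll lower it and release.

Emit:
carry_out --series '[{"xyz": [0,0,-15],"turn": [0,0,0],"gripper": -1},{"xyz": [0,0,-22],"turn": [0,0,0],"gripper": -1},{"xyz": [0,0,-25],"turn": [0,0,0],"gripper": -1},{"xyz": [0,0,-25],"turn": [0,0,0],"gripper": -1},{"xyz": [0,0,-25],"turn": [0,0,0],"gripper": 1},{"xyz": [0,0,-25],"turn": [0,0,0],"gripper": 1},{"xyz": [0,0,-25],"turn": [0,0,0],"gripper": 1},{"xyz": [0,0,-25],"turn": [0,0,0],"gripper": 1},{"xyz": [0,0,20],"turn": [0,0,0],"gripper": 1},{"xyz": [0,0,60],"turn": [0,0,0],"gripper": 1},{"xyz": [0,0,60],"turn": [0,0,0],"gripper": 1}]'

```text
clock: 7.78
tcp_pos: [0.5033, 0.0349, 0.1277]
orientation: [0.002, 0.075, 0.997, 0.001]
ft_force: [0.7, 1.2, -0.8]
grip_width: 0.0853
finger_force: 0.0
```

Run:
```python
from h import *
s=ctrl.state();print(s['clock'],s['tcp_pos'],s['orientation'],s['ft_force'],s['grip_width'])
W=cam('wrist',s);im=ctrl.read_camera('wrist')[:,:,::-1].copy();cv2.imwrite('pics/w3.png',im)
for d in ctrl.cut_out('wrist','core')[:3]: print(d['p'],d['rect'])
a=im[40:400,60:500];cv2.imwrite('pics/w3b.png',cv2.resize(a,None,fx=1.6,fy=1.6,interpolation=cv2.INTER_CUBIC))
```

```text
7.775 [0.50329442 0.0348991  0.12772808] [2.02747974e-03 7.52204753e-02 9.97164434e-01 9.28219716e-04] [ 0.71329569  1.2295553  -0.81722622] 0.08528991894882035
0.97 [2.1, 72.8, 92.3, 215.2]
0.78 [27.0, 259.7, 155.1, 343.7]
0.76 [251.7, 152.0, 310.2, 282.2]
```

View pics/w3b.png

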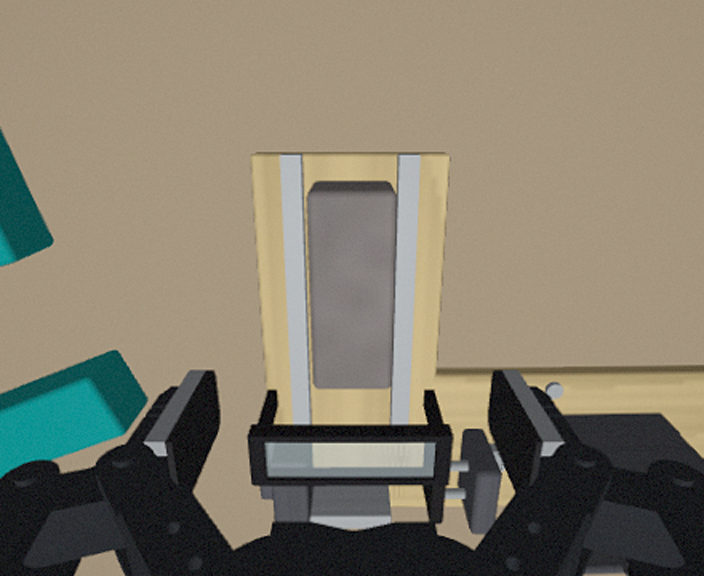

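The core lies flat and straight between the rails, spanning (308–395, 182–388), with the magnifier ahead at row 440. Next I'll shut the fingers, move behind it and lower.

Emit:
carry_out --series '[{"xyz": [-20,3,0],"turn": [0,0,0],"gripper": -1},{"xyz": [-45,7,0],"turn": [0,0,0],"gripper": -1},{"xyz": [-67,10,0],"turn": [0,0,0],"gripper": -1},{"xyz": [-67,10,0],"turn": [0,0,0],"gripper": -1},{"xyz": [-67,10,0],"turn": [0,0,0],"gripper": -1},{"xyz": [-67,10,-40],"turn": [0,0,0],"gripper": -1},{"xyz": [-67,10,-70],"turn": [0,0,0],"gripper": -1},{"xyz": [-67,10,-82],"turn": [0,0,0],"gripper": -1},{"xyz": [-67,10,-82],"turn": [0,0,0],"gripper": -1},{"xyz": [-67,10,-82],"turn": [0,0,0],"gripper": -1}]'

```text
clock: 9.12
tcp_pos: [0.4355, 0.0445, 0.0441]
orientation: [0.0, 0.075, 0.997, 0.0]
ft_force: [0.9, 0.7, -0.5]
grip_width: 0.0002
finger_force: 0.0
```

Emit:
carry_out --series '[{"xyz": [6,-0.9,0],"turn": [0,0,0],"gripper": -1},{"xyz": [12,-1.8,0],"turn": [0,0,0],"gripper": -1},{"xyz": [18,-2.8,0],"turn": [0,0,0],"gripper": -1},{"xyz": [24,-3.7,0],"turn": [0,0,0],"gripper": -1},{"xyz": [30,-4.6,0],"turn": [0,0,0],"gripper": -1},{"xyz": [36,-5.5,0],"turn": [0,0,0],"gripper": -1},{"xyz": [42,-6.4,0],"turn": [0,0,0],"gripper": -1},{"xyz": [48,-7.4,0],"turn": [0,0,0],"gripper": -1},{"xyz": [54,-8.3,0],"turn": [0,0,0],"gripper": -1},{"xyz": [60,-9.2,0],"turn": [0,0,0],"gripper": -1},{"xyz": [65,-10,0],"turn": [0,0,0],"gripper": -1},{"xyz": [70,-10.7,0],"turn": [0,0,0],"gripper": -1},{"xyz": [75,-11.5,0],"turn": [0,0,0],"gripper": -1},{"xyz": [79,-12.1,0],"turn": [0,0,0],"gripper": -1},{"xyz": [82,-12.6,0],"turn": [0,0,0],"gripper": -1},{"xyz": [84,-12.9,0],"turn": [0,0,0],"gripper": -1},{"xyz": [84,-12.9,0],"turn": [0,0,0],"gripper": -1}]'

```text
clock: 11.25
tcp_pos: [0.5192, 0.0316, 0.0434]
orientation: [0.0, 0.075, 0.997, -0.0]
ft_force: [-0.1, -1.0, 0.3]
grip_width: -0.0001
finger_force: 0.1
```

Run:
```python
from h import *
s=ctrl.state();print(s['clock'],s['tcp_pos'],s['ft_force'])
im=ctrl.read_camera('wrist')[:,:,::-1].copy();cv2.imwrite('pics/w4.png',im)
a=im[40:400,60:500];cv2.imwrite('pics/w4b.png',cv2.resize(a,None,fx=1.6,fy=1.6,interpolation=cv2.INTER_CUBIC))
```

```text
11.25 [0.51916202 0.03164325 0.04335286] [-0.12352706 -0.97185243  0.27660228]
```

View pics/w4b.png

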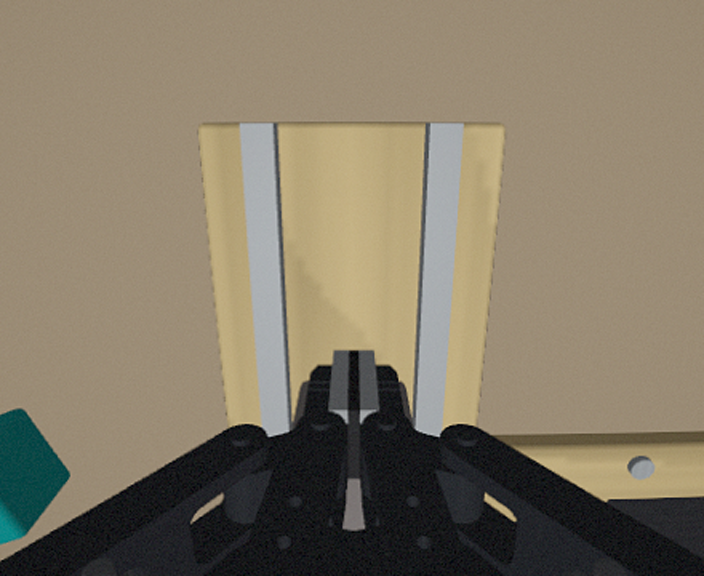

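The guide behind the fingers is empty, so the core has moved ahead of them. A grey sliver of it shows between the fingers at (355,500), and the force is low. I'll continue in small steps.

Emit:
carry_out --series '[{"xyz": [2,-0.3,0],"turn": [0,0,0],"gripper": -1},{"xyz": [4,-0.6,0],"turn": [0,0,0],"gripper": -1},{"xyz": [6,-0.9,0],"turn": [0,0,0],"gripper": -1},{"xyz": [7.5,-1.1,0],"turn": [0,0,0],"gripper": -1},{"xyz": [9,-1.4,0],"turn": [0,0,0],"gripper": -1},{"xyz": [9,-1.4,0],"turn": [0,0,0],"gripper": -1}]'

```text
clock: 12.05
tcp_pos: [0.5281, 0.0302, 0.0433]
orientation: [0.0, 0.075, 0.997, -0.0]
ft_force: [-0.3, -0.1, -1.1]
grip_width: -0.0001
finger_force: 0.5
```

Emit:
carry_out --series '[{"xyz": [1,-0.2,0],"turn": [0,0,0],"gripper": -1},{"xyz": [2,-0.3,0],"turn": [0,0,0],"gripper": -1},{"xyz": [2,-0.3,0],"turn": [0,0,0],"gripper": -1}]'

```text
clock: 12.42
tcp_pos: [0.53, 0.0299, 0.0433]
orientation: [0.0, 0.075, 0.997, -0.0]
ft_force: [-1.6, 0.2, 0.0]
grip_width: -0.0003
finger_force: 0.6
```

Emit:
carry_out --series '[{"xyz": [1,-0.2,0],"turn": [0,0,0],"gripper": -1},{"xyz": [2,-0.3,0],"turn": [0,0,0],"gripper": -1},{"xyz": [2,-0.3,0],"turn": [0,0,0],"gripper": -1}]'

```text
clock: 12.8
tcp_pos: [0.532, 0.0296, 0.0433]
orientation: [0.0, 0.075, 0.997, -0.0]
ft_force: [-0.3, -0.0, -1.1]
grip_width: -0.0
finger_force: 0.5
```

Emit:
carry_out --series '[{"xyz": [1,-0.2,0],"turn": [0,0,0],"gripper": -1},{"xyz": [2,-0.3,0],"turn": [0,0,0],"gripper": -1},{"xyz": [2,-0.3,0],"turn": [0,0,0],"gripper": -1}]'

```text
clock: 13.18
tcp_pos: [0.5321, 0.0296, 0.043]
orientation: [-0.002, 0.075, 0.997, 0.0]
ft_force: [-11.8, 1.7, 8.0]
grip_width: -0.0001
finger_force: 6.2
```

Run:
```python
from h import *
v=np.array([.60556,.01822,-.1522])
C={c:cam(c) for c in('scene','side')}
for c in C:
    im=ctrl.read_camera(c)[:,:,::-1].copy();cv2.imwrite(f'pics/{c}5.png',im)
a=cv2.resize(cv2.imread('pics/scene5.png')[200:290,250:330],None,fx=5,fy=5,interpolation=cv2.INTER_CUBIC)
b=cv2.resize(cv2.imread('pics/side5.png')[205:295,240:320],None,fx=5,fy=5,interpolation=cv2.INTER_CUBIC)
cv2.imwrite('pics/c5.png',np.hstack([a,b]))
for n,k,o in(('scene',5,(250,200)),('side',5,(240,205))):
    for xc in(-15,-22): print(n,xc,((proj(C[n],place([(xc+50,-20,46),(xc+50,20,46),(xc-50,-20,46),(xc-50,20,46)],v))-o)*k).round().tolist())
    print('stop',((proj(C[n],place([(35,-23,36),(35,23,36)],v))-o)*k).round().tolist())
```

```text
scene -15 [[109.0, 238.0], [167.0, 272.0], [209.0, 122.0], [266.0, 154.0]]
scene -22 [[116.0, 230.0], [174.0, 264.0], [215.0, 115.0], [272.0, 146.0]]
stop [[105.0, 245.0], [171.0, 285.0]]
side -15 [[64.0, 140.0], [72.0, 179.0], [206.0, 121.0], [216.0, 159.0]]
side -22 [[74.0, 139.0], [82.0, 178.0], [216.0, 120.0], [226.0, 158.0]]
stop [[64.0, 148.0], [73.0, 193.0]]
```

View pics/c5.png

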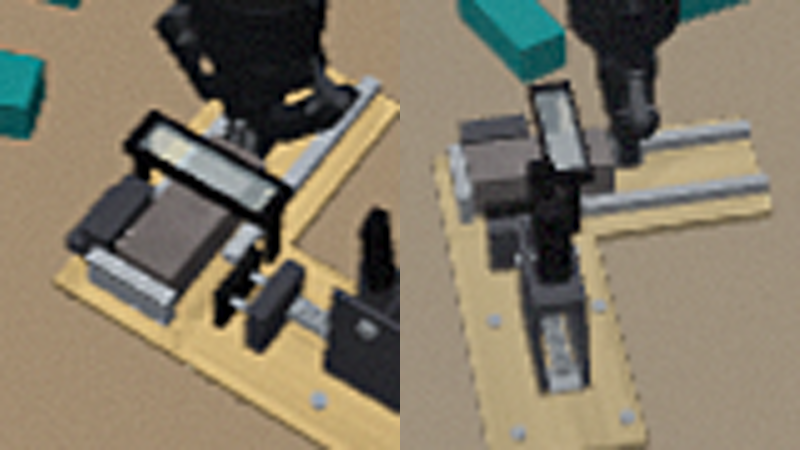

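Both views show the core's far end against the end stop at scene crop (140,270) and side crop (465,180), and the 12 N jump confirms contact. I'll back off, rise, turn 90° and go to the trigger's -y side.

Emit:
carry_out --series '[{"xyz": [-4,0.6,0],"turn": [0,0,0],"gripper": -1},{"xyz": [-25,3.8,0],"turn": [0,0,0],"gripper": -1},{"xyz": [-25,3.8,50],"turn": [0,0,0],"gripper": -1},{"xyz": [-25,3.8,110],"turn": [0,0,10],"gripper": -1},{"xyz": [-10,10,160],"turn": [0,0,20],"gripper": -1},{"xyz": [10,20,165],"turn": [0,0,30],"gripper": -1},{"xyz": [30,35,165],"turn": [0,0,40],"gripper": -1},{"xyz": [50,50,165],"turn": [0,0,50],"gripper": -1},{"xyz": [70,65,165],"turn": [0,0,60],"gripper": -1},{"xyz": [84,72,165],"turn": [0,0,70],"gripper": -1},{"xyz": [84,72,165],"turn": [0,0,80],"gripper": -1},{"xyz": [84,72,165],"turn": [0,0,90],"gripper": -1},{"xyz": [84,72,165],"turn": [0,0,90],"gripper": -1},{"xyz": [84,72,165],"turn": [0,0,90],"gripper": -1}]'

```text
clock: 15.02
tcp_pos: [0.6181, 0.1002, 0.2083]
orientation: [0.0, -0.651, 0.759, -0.0]
ft_force: [-0.4, 0.1, -0.6]
grip_width: -0.0003
finger_force: 0.0
```

Run:
```python
from h import *
s=ctrl.state();print(s['clock'],s['tcp_pos'],s['orientation'],s['ft_force'],s['qpos'])
v=np.array([.60556,.01822,-.1522]);c,sn=np.cos(v[2]),np.sin(v[2]);print((s['tcp_pos'][:2]-v[:2])*1000@np.array([[c,-sn],[sn,c]]))
W=cam('wrist',s);im=ctrl.read_camera('wrist')[:,:,::-1].copy();cv2.imwrite('pics/w6.png',im)
np.savez('w6.npz',tcp_pos=s['tcp_pos'],orientation=s['orientation'])
k=1.4
def P(l): return (proj(W,place(l,v))*k).round().tolist()
print('core',P([(x,y,46) for x in(-65,35) for y in(-20,20)]))
print('anvil face',P([(-12,-23.5,46),(35,-23.5,46)]),'stop',P([(35,-23,36),(35,23,36)]))
for j in(0,13,26): print('jaw',j,'head',P([(-22,83.5-j,54),(22,83.5-j,54)]),'pad',P([(-20,61.5-j,51),(20,61.5-j,51)]))
print('blade top',P([(-9,116,150),(9,116,150)]),'handle',P([(-11,156,152),(11,156,152)]))
cv2.imwrite('pics/w6b.png',cv2.resize(im,None,fx=k,fy=k,interpolation=cv2.INTER_CUBIC))
```

```text
15.025 [0.61810707 0.10015709 0.20831618] [ 7.37333075e-05 -6.50623747e-01  7.59400233e-01 -1.43122836e-04] [-0.35441476  0.13912242 -0.61074737] [-0.2750798   0.38406222  0.01483618  1.75938912 -0.00638357  0.9979321
  2.72974188]
[-2.07076532e-02  8.28921949e+01]
core [[492.0, 124.0], [488.0, 188.0], [337.0, 124.0], [339.0, 188.0]]
anvil face [[410.0, 118.0], [337.0, 118.0]] stop [[339.0, 120.0], [341.0, 191.0]]
jaw 0 head [[423.0, 281.0], [360.0, 282.0]] pad [[420.0, 250.0], [362.0, 250.0]]
jaw 13 head [[423.0, 263.0], [360.0, 263.0]] pad [[421.0, 231.0], [362.0, 231.0]]
jaw 26 head [[424.0, 245.0], [359.0, 245.0]] pad [[421.0, 212.0], [361.0, 212.0]]
blade top [[408.0, 396.0], [373.0, 396.0]] handle [[411.0, 463.0], [371.0, 463.0]]
```

View pics/w6b.png

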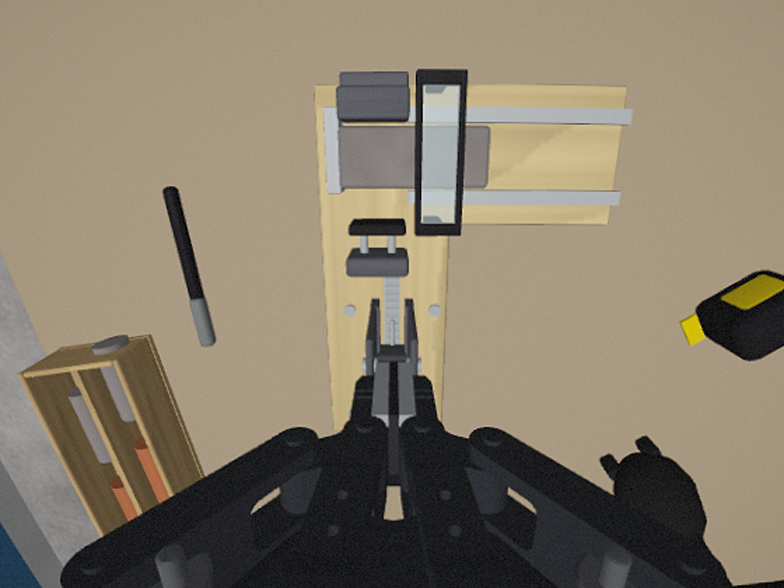

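The wrist view (1.4x) shows the core seated, spanning (339–489, 126–188). The pad's pressing face is at row 219 and the jaw's front at row 249, so the jaw is at about 22 mm and needs about 30 mm more. Joint 7 is near its limit, so I'll turn back 6° while going down.

Emit:
carry_out --series '[{"xyz": [0,0,-30],"turn": [0,0,-6],"gripper": -1},{"xyz": [0,0,-55],"turn": [0,0,-6],"gripper": -1},{"xyz": [0,0,-71],"turn": [0,0,-6],"gripper": -1},{"xyz": [1.5,9.9,-71],"turn": [0,0,-6],"gripper": -1},{"xyz": [2.3,14.8,-71],"turn": [0,0,-6],"gripper": -1},{"xyz": [2.7,17.8,-71],"turn": [0,0,-6],"gripper": -1},{"xyz": [2.7,17.8,-71],"turn": [0,0,-6],"gripper": -1}]'

```text
clock: 15.95
tcp_pos: [0.6208, 0.1195, 0.1379]
orientation: [0.0, -0.611, 0.791, -0.0]
ft_force: [-0.7, -0.1, -0.5]
grip_width: 0.0004
finger_force: 0.0
```

Emit:
carry_out --series '[{"xyz": [0.5,3,0],"turn": [0,0,0],"gripper": -1},{"xyz": [0.9,5.9,0],"turn": [0,0,0],"gripper": -1},{"xyz": [1.4,8.9,0],"turn": [0,0,0],"gripper": -1},{"xyz": [1.4,8.9,0],"turn": [0,0,0],"gripper": -1}]'

```text
clock: 16.45
tcp_pos: [0.622, 0.1275, 0.1374]
orientation: [-0.0, -0.611, 0.792, -0.0]
ft_force: [-0.8, -3.9, 2.6]
grip_width: 0.0
finger_force: 2.5
```

Emit:
carry_out --series '[{"xyz": [0.5,3,0],"turn": [0,0,0],"gripper": -1},{"xyz": [0.9,5.9,0],"turn": [0,0,0],"gripper": -1},{"xyz": [1.4,8.9,0],"turn": [0,0,0],"gripper": -1},{"xyz": [1.4,8.9,0],"turn": [0,0,0],"gripper": -1}]'

```text
clock: 16.95
tcp_pos: [0.6233, 0.136, 0.1374]
orientation: [-0.001, -0.611, 0.792, -0.0]
ft_force: [-1.6, -6.6, 6.1]
grip_width: 0.0002
finger_force: 3.5
```

Emit:
carry_out --series '[{"xyz": [0.4,2.5,0],"turn": [0,0,0],"gripper": -1},{"xyz": [0.8,5,0],"turn": [0,0,0],"gripper": -1},{"xyz": [0.8,5,0],"turn": [0,0,0],"gripper": -1}]'

```text
clock: 17.32
tcp_pos: [0.6241, 0.1408, 0.1375]
orientation: [-0.001, -0.611, 0.792, -0.0]
ft_force: [-3.3, -7.6, 6.4]
grip_width: -0.0003
finger_force: 4.4
```

Emit:
carry_out --series '[{"xyz": [0.3,2,0],"turn": [0,0,0],"gripper": -1},{"xyz": [0.6,4,0],"turn": [0,0,0],"gripper": -1},{"xyz": [0.6,4,0],"turn": [0,0,0],"gripper": -1}]'

```text
clock: 17.7
tcp_pos: [0.6247, 0.1444, 0.1374]
orientation: [-0.001, -0.611, 0.792, -0.001]
ft_force: [-3.4, -8.4, 6.6]
grip_width: -0.0002
finger_force: 5.0
```

```bash
cat > look.py <<'E'
import sys
from h import *
n=sys.argv[1];s=ctrl.state();v=np.array([.60556,.01822,-.1522]);c,sn=np.cos(v[2]),np.sin(v[2])
print(s['clock'],'tcp fix',(s['tcp_pos'][:2]-v[:2])*1000@np.array([[c,-sn],[sn,c]]),s['tcp_pos'][2],s['ft_force'],s['qpos'][6])
W=cam('wrist',s);im=ctrl.read_camera('wrist')[:,:,::-1].copy();cv2.imwrite(f'pics/{n}.png',im)
np.savez(f'{n}.npz',tcp_pos=s['tcp_pos'],orientation=s['orientation'])
# rectified plan view at z=50mm: fixture x -30..50 (cols), y -35..95 (rows), 4 px/mm
X,Y=np.meshgrid(np.arange(-30,50,.25),np.arange(-35,95,.25))
p=proj(W,place(np.c_[X.ravel(),Y.ravel(),np.full(X.size,50.)],v)).astype(np.float32).reshape(*X.shape,2)
r=cv2.remap(im,p[...,0],p[...,1],cv2.INTER_CUBIC);cv2.imwrite(f'pics/{n}r.png',r)
g=cv2.cvtColor(r,cv2.COLOR_BGR2GRAY).astype(float)
prof=g[:,(X[0]>14)&(X[0]<28)].mean(1)  # profile along y, clear of magnifier and the rod/pins
d=np.gradient(cv2.GaussianBlur(prof[:,None],(1,9),0)[:,0]);
from scipy.signal import find_peaks
for sg in(1,-1):
    k,_=find_peaks(sg*d,height=1.2,distance=8);print('edges','+' if sg>0 else '-',[(float(Y[i,0]),round(float(d[i]),1)) for i in k])
E
python3 look.py w7
```

```text
17.7 tcp fix [ -0.25560465 127.58386459] 0.13739092201300135 [-3.41019001 -8.38887302  6.5924857 ] 2.5660360847904604
edges + [(-25.75, 13.5), (-17.5, 14.1), (24.25, 23.5), (35.5, 1.3), (42.0, 26.4), (56.5, 6.4), (69.75, 19.5)]
edges - [(-22.25, -6.0), (20.5, -7.7), (34.0, -24.8), (40.25, -2.0), (54.75, -20.7), (68.0, -3.1)]
```

Emit:
carry_out --series '[{"xyz": [0.4,2.5,0],"turn": [0,0,0],"gripper": -1},{"xyz": [0.8,5,0],"turn": [0,0,0],"gripper": -1},{"xyz": [0.8,5,0],"turn": [0,0,0],"gripper": -1}]'

```text
clock: 18.12
tcp_pos: [0.6249, 0.1451, 0.1373]
orientation: [-0.003, -0.61, 0.793, -0.002]
ft_force: [-9.8, -27.5, 15.1]
grip_width: -0.0001
finger_force: 15.4
```

```bash
python3 look.py w8; python3 -c "
import cv2,numpy as np
a=cv2.imread('pics/w8r.png');b=cv2.imread('pics/w8.png')[20:400,180:460]
cv2.imwrite('pics/v8.png',np.hstack([a,cv2.resize(b,(383,520))]))"
```

```text
18.125 tcp fix [ -0.1586844  128.37973674] 0.13729810200315212 [ -9.83819547 -27.490702    15.05195923] 2.558754543496205
edges + [(-25.75, 13.4), (-17.5, 14.2), (24.5, 23.6), (35.5, 1.5), (42.0, 24.8), (53.25, 1.2), (56.5, 6.2), (70.0, 19.5)]
edges - [(-22.25, -6.1), (18.75, -2.3), (20.75, -7.7), (34.0, -25.3), (40.5, -1.9), (55.0, -22.6), (68.0, -2.7)]
```

View pics/v8.png

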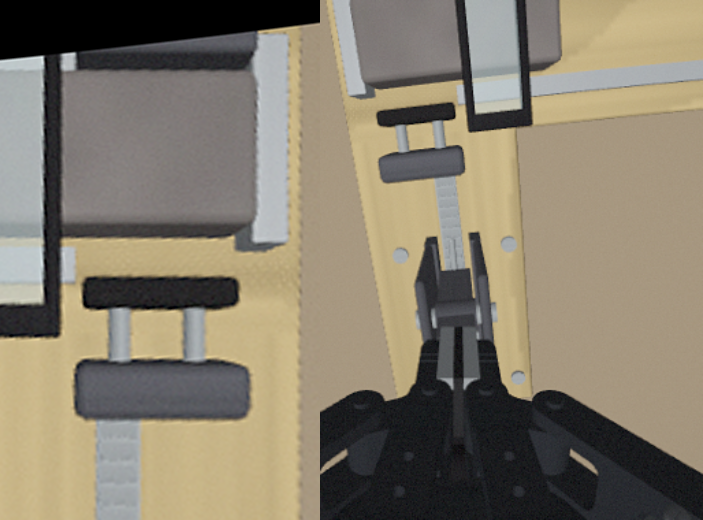

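The left plan view shows the core against the stop and anvil side, and the free pad 13 mm off the core (rows 235 to 278 at 4 px/mm). The jaw is at about 27.5 mm and the trigger is at its stop (27 N at y=128). I'll release fully, then do the second stroke.

Emit:
carry_out --series '[{"xyz": [-1.5,-9.9,0],"turn": [0,0,0],"gripper": -1},{"xyz": [-3,-19.8,0],"turn": [0,0,0],"gripper": -1},{"xyz": [-5,-32,0],"turn": [0,0,0],"gripper": -1},{"xyz": [-5,-32,0],"turn": [0,0,0],"gripper": -1},{"xyz": [-5,-32,0],"turn": [0,0,0],"gripper": -1}]'

```text
clock: 18.8
tcp_pos: [0.6206, 0.1195, 0.1373]
orientation: [0.0, -0.611, 0.791, 0.0]
ft_force: [-0.0, -0.0, 0.2]
grip_width: 0.0002
finger_force: 0.0
```

```bash
python3 look.py w9
```

```text
18.8 tcp fix [ -0.50893336 102.34201439] 0.13733660589486138 [-0.04450078 -0.00806666  0.15500143] 2.6060819848565084
edges + [(-18.25, 15.3), (20.5, 16.2), (34.25, 1.9), (41.25, 24.3), (56.5, 4.6), (70.0, 17.5)]
edges - [(-23.0, -6.2), (19.0, -4.3), (32.0, -23.8), (51.25, -9.5), (53.75, -8.9), (68.25, -2.6)]
```

Emit:
carry_out --series '[{"xyz": [0.8,5,0],"turn": [0,0,0],"gripper": -1},{"xyz": [1.5,10,0],"turn": [0,0,0],"gripper": -1},{"xyz": [2.3,15,0],"turn": [0,0,0],"gripper": -1},{"xyz": [2.9,19,0],"turn": [0,0,0],"gripper": -1},{"xyz": [3.5,23,0],"turn": [0,0,0],"gripper": -1},{"xyz": [3.9,25.7,0],"turn": [0,0,0],"gripper": -1},{"xyz": [3.9,25.7,0],"turn": [0,0,0],"gripper": -1},{"xyz": [3.9,25.7,0],"turn": [0,0,0],"gripper": -1}]'

```text
clock: 19.85
tcp_pos: [0.6245, 0.1439, 0.1375]
orientation: [-0.0, -0.611, 0.792, -0.0]
ft_force: [-2.5, -6.8, 6.2]
grip_width: -0.0001
finger_force: 4.2
```

```bash
python3 look.py w10
```

```text
19.85 tcp fix [ -0.35553589 127.13763315] 0.13746589841722262 [-2.46682915 -6.83858952  6.21755887] 2.5673794895257505
edges + [(-26.25, 13.6), (-17.5, 13.8), (30.75, 17.3), (45.5, 2.9), (58.0, 23.1)]
edges - [(-22.25, -5.9), (20.5, -7.6), (28.75, -1.9), (43.75, -17.4), (56.25, -3.0)]
```

Emit:
carry_out --series '[{"xyz": [-1.5,-9.9,0],"turn": [0,0,0],"gripper": -1},{"xyz": [-3,-19.8,0],"turn": [0,0,0],"gripper": -1},{"xyz": [-3.9,-25.7,0],"turn": [0,0,0],"gripper": -1},{"xyz": [-3.9,-25.7,0],"turn": [0,0,0],"gripper": -1},{"xyz": [-3.9,-25.7,0],"turn": [0,0,0],"gripper": -1},{"xyz": [-3.1,-20.7,0],"turn": [0,0,0],"gripper": -1},{"xyz": [-2.4,-15.7,0],"turn": [0,0,0],"gripper": -1},{"xyz": [-1.8,-12,0],"turn": [0,0,0],"gripper": -1},{"xyz": [-1.4,-9,0],"turn": [0,0,0],"gripper": -1},{"xyz": [-0.9,-6,0],"turn": [0,0,0],"gripper": -1},{"xyz": [-0.9,-6,0],"turn": [0,0,0],"gripper": -1}]'

```text
clock: 21.28
tcp_pos: [0.6235, 0.1376, 0.1375]
orientation: [-0.001, -0.611, 0.792, -0.001]
ft_force: [-3.8, -8.5, 7.4]
grip_width: -0.0001
finger_force: 4.8
```

```bash
python3 look.py w11
```

```text
21.275 tcp fix [ -0.37818675 120.76841562] 0.13750917524425835 [-3.83611694 -8.48895545  7.41957938] 2.575888629163571
edges + [(-32.75, 12.9), (-21.25, 14.6), (26.0, 19.2), (38.25, 3.1), (50.75, 24.2)]
edges - [(-22.5, -6.4), (15.0, -2.4), (17.25, -13.4), (24.25, -2.4), (36.5, -16.8), (49.25, -3.1)]
```

Emit:
carry_out --series '[{"xyz": [0.4,2.5,0],"turn": [0,0,0],"gripper": -1},{"xyz": [0.8,5,0],"turn": [0,0,0],"gripper": -1},{"xyz": [1,6.8,0],"turn": [0,0,0],"gripper": -1},{"xyz": [1,6.8,0],"turn": [0,0,0],"gripper": -1},{"xyz": [1,6.8,0],"turn": [0,0,0],"gripper": -1},{"xyz": [1,6.8,0],"turn": [0,0,0],"gripper": -1}]'

```text
clock: 22.08
tcp_pos: [0.6244, 0.1439, 0.1375]
orientation: [-0.001, -0.611, 0.792, -0.001]
ft_force: [-3.4, -11.1, 7.7]
grip_width: -0.0001
finger_force: 6.2
```

```bash
python3 look.py w12; python3 -c "
import cv2,numpy as np
a=cv2.imread('pics/w12r.png');b=cv2.imread('pics/w12.png')[20:400,180:460]
cv2.imwrite('pics/v12.png',np.hstack([a,cv2.resize(b,(383,520))]))"
```

```text
22.075 tcp fix [ -0.39582652 127.10387011] 0.13746058989049217 [ -3.42367249 -11.10041116   7.70162251] 2.56593243184891
edges + [(-26.5, 13.5), (-21.0, 15.2), (26.25, 15.5), (34.0, 3.2), (46.5, 23.4)]
edges - [(-22.25, -6.4), (15.25, -2.3), (17.25, -12.2), (24.25, -2.3), (32.5, -16.8), (45.0, -3.7)]
```

View pics/v12.png

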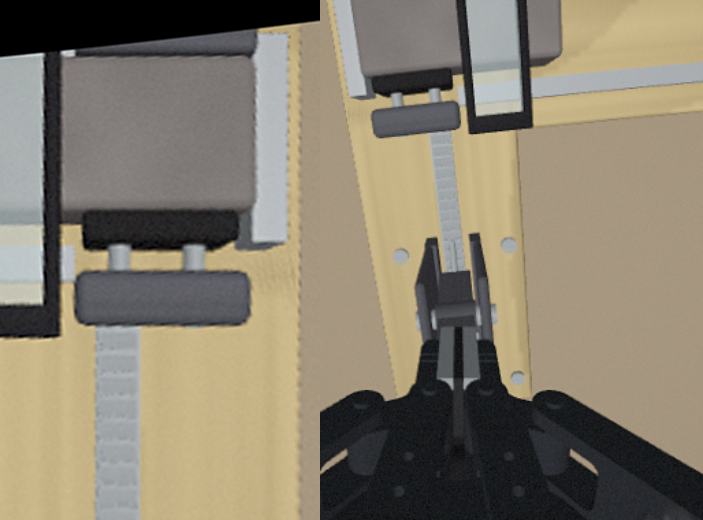

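The core sits square against the anvil and stop. The pad gap has closed from 13.0 mm to 6.25 mm, so the pad is pushed in about 6.8 mm, and the trigger is held squeezed with about 11 N. Handing in.

```bash
python3 -c "
from cell import ctrl
print(ctrl.close_job())"
```

```text
the job is handed in; nothing more can be done
None
```

The core is seated against the end stop and clamped on the anvil, with the pad pushed in about 6.8 mm of its 14 and the trigger held squeezed. I handed the job in at about 22 s of the 72 s allowed, and no verdict came back.

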